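# Open the square bottle of a two-part kit whose cap may be reverse-threaded

### The arm

A 6-joint arm with a two-finger parallel gripper is mounted at the origin on the work surface. World frame = base frame: x ahead of the robot, y to its left, z up, the work surface at z = 0. Lengths are in mm, angles in degrees, forces in N, time in s.
With the tool pointing down it reaches from about 350 to 1000 mm from the base axis. Payload 7.1 kg.
Tool frame: the origin (TCP) lies midway between the tips of the shut fingers; the grasp point (between the pads) lies 19 mm behind it; z points along the fingers, y is the line along which they close (so a half turn about z gives the same grasp; the last joint's range is limited). The gripper opens to 85 mm and grips with 20 to 120 N. Pads are 22 mm wide; open, the fingers measure 114 mm over their backs; the gripper's body (76 mm by 85 mm) begins 54 mm behind the grasp point. The pads swing forward as they close: fully open they stand 13 mm farther back than shut.
Start: joints at [-1.089, 24.242, 93.386, -0, 62.372, -1.089], TCP at [624.984, 0.026, 231.319] pointing down, gripper open.
Joint ranges: [-172.04, 172.04], [-51.8, 120.97], [4.93, 147.93], [-75.15, 255.16], [6.16, 154.13], [-145.62, 145.62]. Speed limits (degrees/s): [136.94, 136.94, 172.46, 180, 180, 180].

### API

Orientations are given as a 3x3 rotation matrix whose columns are the frame's x, y, z axes.
In Python, from plant import get_obs, read_camera, camera_info, bot gives the robot as it stands.
- The arm moves only by the shell command python3 -m creep 'ROWS'. ROWS is JSON, a list of rows, each an object with "translation": the shift along the world's x, y, z in mm, a list of three; "twist": the turn about the world's z in degrees; "gripper": the opening, from 0 (shut) to 1 (fully open). A call has 1 to 10 rows; each row shifts and turns the commanded pose from where the row before left it; what a row does not reach is not made up. A row lasts 1/12 s, in which the tool goes at most 41.7 mm and 7.16 degrees, less where a joint would pass 70% of its speed; a pose out of reach is approached as far as the arm can. A call is refused whole if a number of a shift passes 41.7 or a number of a turn 7.16, either way. A call with a gripper value outside its range is refused whole. The fingers move at their own pace and stop on an object; the grip force is fixed at half the most. Time passes only in rows, so rows that do not move let the fingers close. It gives the time, the measured TCP pose, the force, the opening and the grip force at its end, in the units of the state.
- get_obs(): the state, without advancing time (a new reading comes with each control period).
- read_camera(name): name is "scene" or "side" or "wrist"; returns the picture (420x560x3 uint8, red, green, blue); there is no depth.
- camera_info(name): a dict with "vertical_fov" (degrees; the focal length in pixels is half the picture's height over the tangent of half this angle, whatever the lens; pixels are square), "cx", "cy" (the principal point, pixels), "origin" and "orientation" of the camera in the world. Camera axes: x right, y down, z forward; pixel columns grow to the right and rows downward; lengths in mm; the calibration is good to about 2 mm. The wrist camera is an equidistant fisheye: a pixel r from the principal point sees the ray r / f radians off the axis. A picture is of the moment at which its call begins: read the wrist's pose just before it. camera_info takes no time and is no camera call; for the wrist camera it gives the pose at the moment of the call.
- bot.finish_job(): hands the job in; it is judged then, once.
The state is a dict: "clock": time; "joint_pos": joint angles; "qd": joint speeds; "tau": joint torques, N m; "eef_pos": TCP position; "orientation": TCP orientation; "wrist_force": force on the tool from outside, world axes, zero at the start; "wrist_torque": the same for the moment, N m; "grip_width": opening from 0.0 (shut) to 1.0 (fully open); "grasp_force": force on a finger pad.
Only numpy, scipy, OpenCV 4.12 (cv2) and the standard library are available. Lean on these libraries where they do the work, as an engineer would, in place of code of your own. Each camera call takes 0.05 s, during which the arm holds its last target. There are 200 camera calls.

### The job

Open the square bottle in the caddy: one bottle of this two-part kit has an ordinary screw cap and the other a reverse-thread cap so that the caps cannot be swapped, and nothing shows which is which, so feel which way the square bottle's cap comes loose, unscrew it and lift it off. Finish still holding the cap in the gripper, level, straight above its own bottle and a few centimetres clear of the mouth; do not put it down or let go of it. Leave the round bottle closed and everything else on the table where it is.

Things in the scene. Friction and masses are not known exactly. Their poses are not given: they have to be found in the camera images.
- cap_square: black ribbed screw cap to take off: 45 mm across, 34 mm high plus a 3 mm raised bar across its top (its x axis), 40 to 70 g. Origin at the centre of its underside, z up; screwed home, that is 30 mm below the mouth, x along the bottle's x. Grip it at any yaw. The wrong way it stops firmly within 0.1 rad (a strong twist slips in the grip); the right way it turns easily and rises 4 mm per radian
- bottle_square: square white plastic bottle, 80 x 80 mm, 198 mm high to the mouth, fixed in one of the three wells of the caddy (it does not turn). Origin at the centre of its underside, z up, 8 mm above the table. Its neck, 28 mm across, runs on 12 mm below the cap before the sloping shoulder begins, so fingertips may reach at most 10 mm below the cap
- mouth_square (a point): centre of the square bottle's mouth, at the top rim of its neck. Two-start coarse thread, ordinary (loosens counter-clockwise from above) or left-hand (loosens clockwise), differing from start to start. After 1.65 rad the cap, 6 mm up, is out of the thread and lifts straight off, at about 2.5 rad it meets a stop; before that it cannot be pulled off. Let go part-way, it stays as turned
- cap_round: the same black cap on the round bottle; it stays closed. Origin at the centre of its underside, x axis along its raised bar
- bottle_round: round white plastic bottle, 80 mm across, same height, neck and mouth as the square one, fixed in another well. Origin at the centre of its underside
- caddy: plywood caddy screwed to the table: 100 x 284 mm, walls 70 mm high, three wells in a row along its y axis, their centres 92 mm apart. Which well holds which bottle varies. Origin at the centre of its underside
- squeeze: plastic squeeze bottle with a conical nozzle, 62 mm across, 180 mm high, loose in the third well. Origin at the centre of its underside
- bowl: white mixing bowl, 220 mm across, 85 mm high, to the robot's left. Origin at the centre of its underside
- cup: mixing cup, 72 mm across, 88 mm high, to the robot's right. Origin at the centre of its underside
- mould0: steel half-ball mould, 68 mm across, 33 mm high, to the robot's right. Origin at the centre of its underside
- mould1: the other half-ball mould, same size, to the robot's right. Origin at the centre of its underside
- carton: red and white carton, 120 x 120 x 100 mm high, far left. Origin at the centre of its underside
- spatula: spatula with a wooden handle, 240 mm long, lying across between the robot and the caddy. Origin under its middle
Things that resemble listed ones, but are neither listed nor needed, are in the scene too. Leave any blue or pink look-alike of the cap_square alone.

How it is judged:
By the outcome, as a careful person would: the job done as asked, in the order asked, and still so for the second after the job is handed in, while the arm keeps its last pose, push and grip.
It also fails if it takes over 50 s, if anything falls off the work surface, if the arm or the gripper's body presses on something with over 40 N, if the wrist force passes 120 N, or if a joint passes its speed limit or range.

## Working session

There is one attempt and no reset: what is moved stays moved. The work goes in short steps, Python scripts to look and compute and a shell command to move; the robot and the scene stay as the last step left them, time stands still between calls to the robot, and variables do not carry over. Pictures are saved under pics/ and viewed, at most 10 in all, crops included, and the job is handed in when it is done.

```bash
mkdir -p pics; ls; python3 - <<'E'
from plant import *
import cv2,numpy as np
ims=[]
for n in("scene","side","wrist"):
    im=read_camera(n); cv2.imwrite(f"pics/{n}0.png",im[:,:,::-1]); c=camera_info(n)
    print(n,c)
print(get_obs())
E
```

```text
pics
scene {'vertical_fov': 54.173573259170176, 'cx': 280.2170683574607, 'cy': 204.37058358959476, 'origin': array([ 961.664839  , -744.26968393,  982.20506377]), 'orientation': array([[ 0.85491349,  0.36649959, -0.36715251],
       [ 0.51869228, -0.59158973,  0.6172357 ],
       [ 0.00901298, -0.7181223 , -0.69585855]])}
side {'vertical_fov': 50.84645380722156, 'cx': 274.43579640575655, 'cy': 206.78300921265398, 'origin': array([ 791.85410558, -801.08091695,  720.10283536]), 'orientation': array([[ 0.94550785,  0.19498919, -0.26075681],
       [ 0.32531805, -0.5324612 ,  0.78144304],
       [ 0.01353006, -0.82368943, -0.56687975]])}
wrist {'vertical_fov': 65.70646984690485, 'cx': 283.18594512416706, 'cy': 208.60179649828268, 'origin': array([625.89782494,  67.01817221, 373.15789684]), 'orientation': array([[ 9.99999979e-01, -7.62511286e-05, -1.89731098e-04],
       [-1.23973477e-04, -9.63971432e-01, -2.66005758e-01],
       [-1.62612118e-04,  2.66005776e-01, -9.63971421e-01]])}
{'clock': 0.15, 'joint_pos': array([-1.08881400e+00,  2.42772033e+01,  9.34220896e+01,  9.02882291e-04,
        6.23729131e+01, -1.08925213e+00]), 'qd': array([-0.0225116 , -0.08347965, -0.13252213, -0.14621612,  0.05845264,
        0.01945859]), 'tau': array([-4.44887983e-04, -5.57771087e+01, -2.82016718e+01, -7.78417484e-05,
        4.77195630e-03,  2.40273175e-05]), 'eef_pos': array([6.24559389e+02, 3.61781857e-02, 2.30688521e+02]), 'orientation': array([[-3.06845774e-07,  9.99999207e-01, -1.25973848e-03],
       [ 9.99999999e-01,  3.54598061e-07,  3.79062853e-05],
       [ 3.79067019e-05, -1.25973847e-03, -9.99999206e-01]]), 'wrist_force': array([ 0.23182653, -0.02382975, -0.18998818]), 'wrist_torque': array([-0.0203817 ,  0.01431446, -0.03250394]), 'grasp_force': 0.0, 'grip_width': 1.001705114154143}
```

View pics/scene0.png

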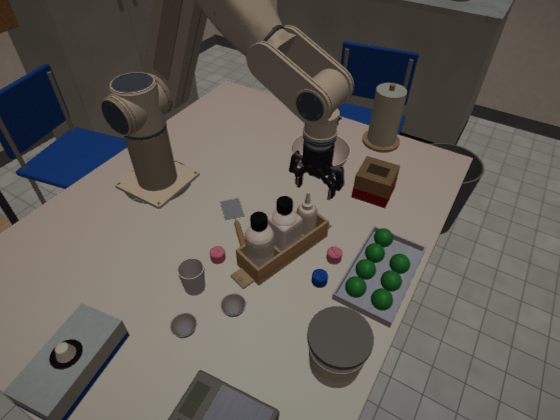

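View pics/side0.png

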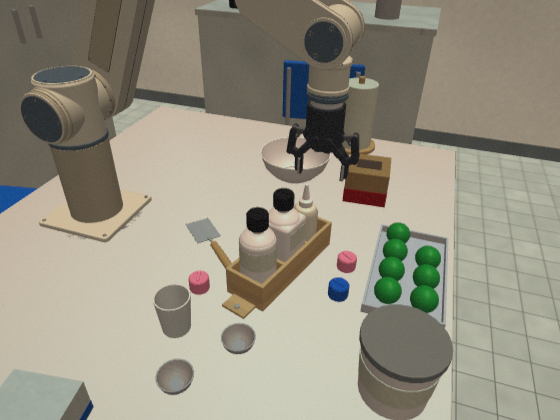

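View pics/wrist0.png

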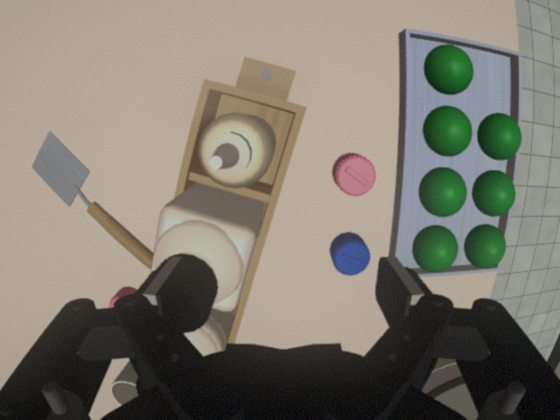

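The square bottle is in the middle well. These could be taken for its cap in the scene view:
- black cap on the square bottle, (285,206) – my choice
- black cap on the round bottle, (259,221)
- pink caps, (217,255) and (335,255)
- blue cap, (320,278)

Next I measure both black caps and check one crop.

```bash
cat > h.py <<'E'
from plant import *
import cv2,numpy as np
def ray(n,u,v,c=None):
    c=c or camera_info(n); f=210/np.tan(np.radians(c["vertical_fov"]/2))
    d=np.array([(u-c["cx"])/f,(v-c["cy"])/f,1.])
    if n=="wrist":
        r=np.hypot(d[0],d[1]); d=np.array([d[0]/r*np.sin(r),d[1]/r*np.sin(r),np.cos(r)])
    return c["origin"],c["orientation"]@d
def onz(n,u,v,z):
    o,d=ray(n,u,v); return o+d*(z-o[2])/d[2]
def tri(*rs):
    A=0;b=0
    for o,d in rs:
        d=d/np.linalg.norm(d);P=np.eye(3)-np.outer(d,d);A=A+P;b=b+P@o
    return np.linalg.solve(A,b)
E
python3 - <<'E'
from h import *
P={}
for n,box in(("scene",(245,190,300,240)),("side",(240,182,302,236))):
    im=cv2.imread(f"pics/{n}0.png");x0,y0,x1,y1=box
    m=(im.max(2)<60).astype(np.uint8)[y0:y1,x0:x1]
    k,l,s,c=cv2.connectedComponentsWithStats(m)
    for i in range(1,k):
        if s[i,4]>60: 
            u,v=c[i]+[x0,y0]; print(n,s[i],u,v,onz(n,u,v,193).round(1)); P.setdefault(n,[]).append((u,v))
for a in P["scene"]:
    for b in P["side"]: print(tri(ray("scene",*a),ray("side",*b)).round(1))
im=cv2.imread("pics/scene0.png")[180:280,220:340]
cv2.imwrite("pics/crop1.png",cv2.resize(im,None,fx=5,fy=5,interpolation=2))
# caddy axis: long top-edge in wrist view at z=70
a=onz("wrist",303,106,70);b=onz("wrist",240,330,70);print(a,b,np.degrees(np.arctan2(*(b-a)[1::-1])))
E
```

```text
scene [ 32   6  16  19 252] 284.18650793650795 205.1626984126984 [556.2 -41.2 193. ]
scene [  6  22  17  20 279] 258.64516129032256 221.28673835125448 [ 530.1 -129.3  193. ]
side [ 34   7  20  23 397] 283.4130982367758 199.57682619647355 [558.7 -41.9 193. ]
side [  7  26  22  24 461] 257.27548806941434 219.65943600867678 [ 531.8 -129.7  193. ]
[558.2 -43.1 194.5]
[414.5 192.1 -64.1]
[ 616.7 -246.5  338.9]
[ 531.5 -130.6  194.2]
[644.05779353  81.16755665  70.        ] [ 576.34065106 -160.92224928   70.        ] -105.62732101479571
```

View pics/crop1.png

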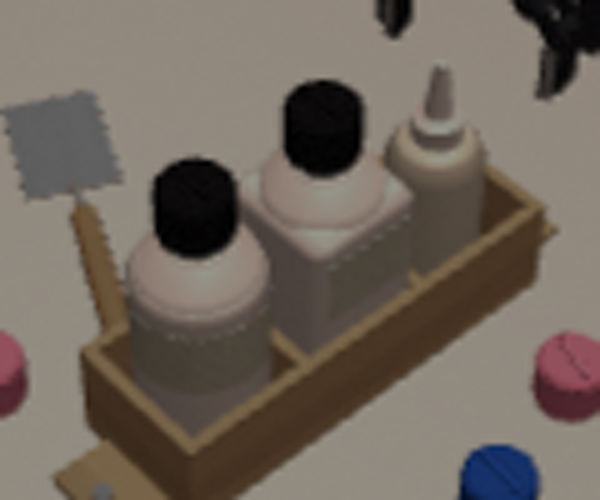

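The crop shows the chosen cap, about (322,128) in the crop, sitting on the square-bodied bottle. Its position is about (557.5, -42, 193). I'll move above it now.

```bash
python3 -m creep '[{"translation":[-17,-10.5,0],"twist":0,"gripper":1},{"translation":[-17,-10.5,0],"twist":0,"gripper":1},{"translation":[-17,-10.5,0],"twist":0,"gripper":1},{"translation":[-16,-10.5,0],"twist":0,"gripper":1},{"translation":[0,0,0],"twist":0,"gripper":1},{"translation":[0,0,0],"twist":0,"gripper":1}]'
python3 - <<'E'
from h import *
im=read_camera("wrist");cv2.imwrite("pics/w1.png",im[:,:,::-1])
print(get_obs()["eef_pos"])
E
```

```text
clock: 0.65
eef_pos: [557.5, -42.3, 231.4]
orientation: [[0.001, 1.0, -0.0], [1.0, -0.001, 0.0], [0.0, -0.0, -1.0]]
wrist_force: [1.0, 0.1, -0.6]
grip_width: 0.998
grasp_force: 0.0
[558.33138625 -42.01957783 231.49263252]
```

View pics/w1.png

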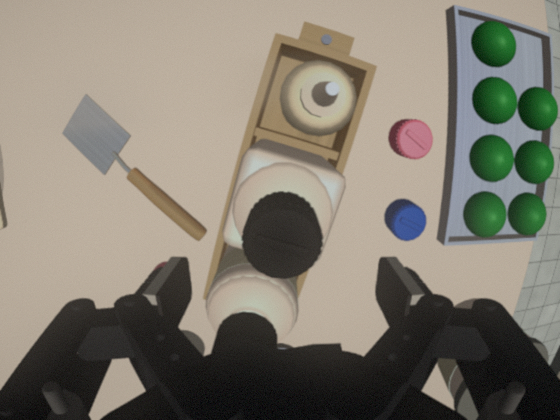

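The wrist view shows the square bottle's cap centred between the fingers at about (283,236), with the round bottle's cap at (247,330). I'll refine the position from the cap's top outline.

```bash
python3 - <<'E'
from h import *
im=cv2.imread("pics/w1.png")
m=(im.max(2)<60).astype(np.uint8)[175:279,235:330]
k,l,s,c=cv2.connectedComponentsWithStats(m);i=1+s[1:,4].argmax()
print(s[i],c[i]+[235,175])
x,y,w,h=s[i,:4]+[235,175,0,0]
# top face: left/right/bottom outline edges at z=210
cnt=cv2.findContours((l==i).astype(np.uint8),0,1)[0][0][:,0]+[235,175]
p=np.array([onz("wrist",u,v,210)[:2] for u,v in cnt])
print((x,y,w,h),p.min(0),p.max(0))
q=p[cnt[:,1]>235]; print(q[:, 1].max()-22.5,q[:,1].min()+22.5,(q[:,0].min()+q[:,0].max())/2)
A=np.c_[2*q,np.ones(len(q))];r=np.linalg.lstsq(A,(q**2).sum(1),rcond=None)[0];print(r[:2],np.sqrt(r[2]+r[0]**2+r[1]**2))
E
```

```text
[   8   17   78   86 5177] [281.69750821 235.51033417]
(np.int64(243), np.int64(192), np.int64(78), np.int64(86)) [537.73025638 -60.29695673] [579.71214242 -11.38223008]
-58.07775287379184 -37.796956732079366 558.7211994036404
[558.78272892 -39.2462378 ] 20.834577699312383
```

```bash
python3 -m creep '[{"translation":[0,1,-14],"twist":0,"gripper":1},{"translation":[0,0,-14],"twist":0,"gripper":1},{"translation":[0,0,-14],"twist":0,"gripper":1},{"translation":[0,0,-13],"twist":0,"gripper":1},{"translation":[0,0,0],"twist":0,"gripper":1},{"translation":[0,0,0],"twist":0,"gripper":0},{"translation":[0,0,0],"twist":0,"gripper":0},{"translation":[0,0,0],"twist":0,"gripper":0},{"translation":[0,0,0],"twist":0,"gripper":0},{"translation":[0,0,0],"twist":0,"gripper":0}]'
python3 -c "
from h import *
o=get_obs();print(o['wrist_torque'],o['joint_pos'])"
```

```text
clock: 1.53
eef_pos: [557.5, -40.9, 177.5]
orientation: [[-0.0, 1.0, -0.001], [1.0, 0.0, 0.0], [0.0, -0.001, -1.0]]
wrist_force: [-4.7, 1.1, 6.0]
grip_width: 0.519
grasp_force: 61.0
[0.10657203 0.86848524 0.0831158 ] [-5.41337099e+00  2.27645179e+01  1.04137623e+02 -4.47642519e-04
  5.31473085e+01 -5.41571706e+00]
```

The cap is gripped. Now I'll feel the counter-clockwise direction with a gentle twist.

```bash
python3 -m creep '[{"translation":[0,0,0],"twist":2.5,"gripper":0},{"translation":[0,0,0],"twist":2.5,"gripper":0},{"translation":[0,0,0.5],"twist":2.5,"gripper":0},{"translation":[0,0,0],"twist":2.5,"gripper":0},{"translation":[0,0,0],"twist":0,"gripper":0}]'
python3 -c "
from h import *
o=get_obs();print(o['wrist_torque'],o['joint_pos'][5])"
```

```text
clock: 1.95
eef_pos: [557.5, -40.7, 177.6]
orientation: [[-0.175, 0.985, -0.001], [0.985, 0.175, 0.0], [0.0, -0.001, -1.0]]
wrist_force: [-5.2, 1.1, 4.1]
grip_width: 0.517
grasp_force: 61.4
[0.21585718 0.78253407 0.02332119] -15.503177781532395
```

It turns with almost no torque (0.02 N·m through 10°), so it loosens counter-clockwise. I'll continue, following the rise.

```bash
python3 -m creep '[{"translation":[0,0,0.6],"twist":7,"gripper":0},{"translation":[0,0,0.5],"twist":7,"gripper":0},{"translation":[0,0,0.5],"twist":7,"gripper":0},{"translation":[0,0,0.5],"twist":7,"gripper":0},{"translation":[0,0,0.5],"twist":7,"gripper":0},{"translation":[0,0,0.5],"twist":7,"gripper":0},{"translation":[0,0,0],"twist":0,"gripper":0}]'
python3 - <<'E'
from h import *
o=get_obs();print(o['wrist_torque'],o['joint_pos'][5])
im=read_camera("side")[150:270,220:340];cv2.imwrite("pics/s2.png",cv2.resize(im[:,:,::-1],None,fx=5,fy=5,interpolation=2))
E
```

```text
clock: 2.53
eef_pos: [557.7, -40.9, 180.3]
orientation: [[-0.79, 0.613, -0.0], [0.613, 0.79, -0.0], [0.0, -0.0, -1.0]]
wrist_force: [-3.1, -0.6, 1.4]
grip_width: 0.515
grasp_force: 61.2
[-0.0572381   0.52371494  0.07805872] -57.591147374644784
```

View pics/s2.png

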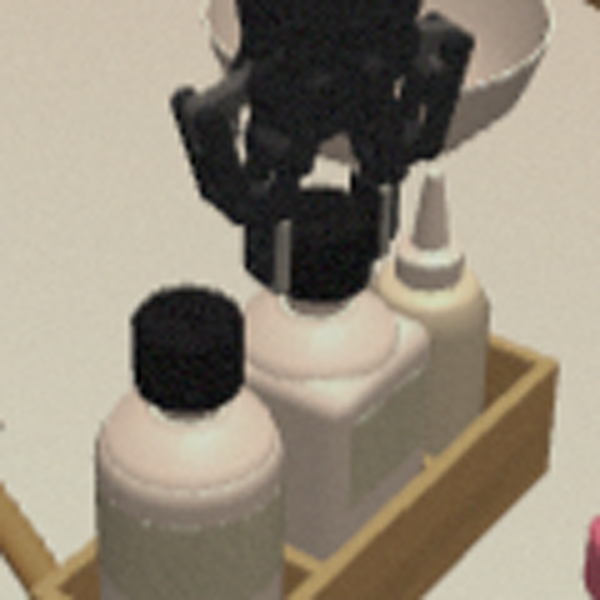

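The side crop shows the cap, at about (310,250), held between the pads with more white neck showing below it, so it is rising. I'll finish the turn to about 108°.

```bash
python3 -m creep '[{"translation":[0,0,0.5],"twist":7,"gripper":0},{"translation":[0,0,0.5],"twist":7,"gripper":0},{"translation":[0,0,0.5],"twist":7,"gripper":0},{"translation":[0,0,0.5],"twist":7,"gripper":0},{"translation":[0,0,0.5],"twist":7,"gripper":0},{"translation":[0,0,0.5],"twist":7,"gripper":0},{"translation":[0,0,0.5],"twist":7,"gripper":0},{"translation":[0,0,0.5],"twist":7,"gripper":0},{"translation":[0,0,0],"twist":0,"gripper":0}]'
python3 -m creep '[{"translation":[0,0,2],"twist":0,"gripper":0},{"translation":[0,0,0],"twist":0,"gripper":0}]'
```

```text
clock: 3.33
eef_pos: [557.8, -40.9, 184.0]
orientation: [[-0.951, -0.309, -0.0], [-0.309, 0.951, 0.0], [0.0, 0.0, -1.0]]
wrist_force: [-2.5, 0.8, 1.7]
grip_width: 0.516
grasp_force: 61.2
clock: 3.5
eef_pos: [557.8, -40.9, 186.1]
orientation: [[-0.953, -0.304, -0.0], [-0.304, 0.953, 0.0], [0.0, 0.0, -1.0]]
wrist_force: [-3.4, 2.3, -0.3]
grip_width: 0.516
grasp_force: 61.4
```

It is free of the thread, with no pull on the wrist. Lifting it off.

```bash
python3 -m creep '[{"translation":[0,0,6],"twist":0,"gripper":0},{"translation":[0,0,6],"twist":0,"gripper":0},{"translation":[0,0,7],"twist":0,"gripper":0},{"translation":[0,0,7],"twist":0,"gripper":0},{"translation":[0,0,7],"twist":0,"gripper":0},{"translation":[0,0,7],"twist":0,"gripper":0},{"translation":[0,0,7],"twist":0,"gripper":0},{"translation":[0,0,7],"twist":0,"gripper":0},{"translation":[0,0,0],"twist":0,"gripper":0},{"translation":[0,0,0],"twist":0,"gripper":0}]'
python3 - <<'E'
from h import *
im=read_camera("side")[100:280,200:360];cv2.imwrite("pics/s3.png",cv2.resize(im[:,:,::-1],None,fx=3.3,fy=3.3,interpolation=2))
E
```

```text
clock: 4.33
eef_pos: [558.2, -41.0, 240.4]
orientation: [[-0.951, -0.309, 0.001], [-0.309, 0.951, -0.0], [-0.001, -0.0, -1.0]]
wrist_force: [0.4, -0.0, -1.6]
grip_width: 0.515
grasp_force: 61.4
```

View pics/s3.png

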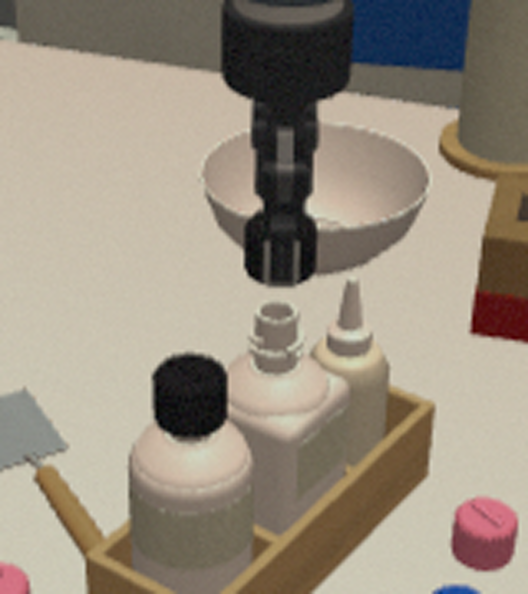

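The side crop shows the cap, at about (280,250), held level above the open mouth at (278,312). The round bottle's cap is still on at (190,395), and nothing else has moved.

```bash
python3 -c "
from plant import bot
print(bot.finish_job())"
```

```text
the job is handed in; nothing more can be done
None
```

The square bottle's cap unscrewed counter-clockwise; I lifted it off and handed the job in with the cap held level about 3 cm above its own mouth, the round bottle still closed and nothing else visibly moved.

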